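# Clip in the glazing beads of a leaded sash

## Task

The small white window sash on the bench has its leaded pane in, but its four aluminium glazing beads still stand proud of their grooves: with the fingertips, press each one gently straight down until it is fully home, first the two short beads (in either order) and only then the two long ones, which wedge between them. Do not press on the glass, do not pinch or lift anything, and do not push the sash about or disturb the tools lying round it.

Things in the scene. Friction and masses are not known exactly. Their poses are not given: they have to be found in the camera images.
- sash: white painted window sash lying flat and loose on the bench, about 2 kg, 230 mm along its x, 310 mm along its y, 34 mm thick, rails 30 mm wide. Origin: centre of its underside; z up. Inside the rails lies a ring of four beads round the glass: the short ones at the two y ends, running along x, the long ones at the two x sides, running along y between the short ones
- pane: leaded glass pane fixed in the sash, inside the beads; its glass surface lies 15 mm above the bench. Same origin and axes as the sash
- bead_short_p_top (a point): middle of the top face of the short glazing bead at the sash's +y end; moves with the bead. The bead is plain aluminium, 168 mm long, 18 mm wide; fully home its top lies 36 mm above the bench, 2 mm above the sash's own top face and 21 mm above the glass
- bead_short_n_top (a point): middle of the top face of the short glazing bead at the sash's -y end; moves with the bead. The bead is plain aluminium, 168 mm long, 18 mm wide; fully home its top lies 36 mm above the bench, 2 mm above the sash's own top face and 21 mm above the glass
- bead_long_p_top (a point): middle of the top face of the long glazing bead at the sash's +x side; moves with the bead. The bead is plain aluminium, 210 mm long, 18 mm wide; fully home its top lies 36 mm above the bench, 2 mm above the sash's own top face and 21 mm above the glass
- bead_long_n_top (a point): middle of the top face of the long glazing bead at the sash's -x side; moves with the bead. The bead is plain aluminium, 210 mm long, 18 mm wide; fully home its top lies 36 mm above the bench, 2 mm above the sash's own top face and 21 mm above the glass
- bead_short_p (a joint): how far the short bead at the sash's +y end stands proud of its seat, m: 0 is fully home, 0.006 to 0.010 at the start, 0.014 is pulled out. Slides straight along the sash's z, staying level wherever it is pressed; its clips resist with about 5 N all the way (a few N more if pressed fast) and it stays where it is left; at 0 it stops hard
- bead_short_n (a joint): how far the short bead at the sash's -y end stands proud of its seat, m: 0 is fully home, 0.006 to 0.010 at the start, 0.014 is pulled out. Slides straight along the sash's z, staying level wherever it is pressed; its clips resist with about 5 N all the way (a few N more if pressed fast) and it stays where it is left; at 0 it stops hard
- bead_long_p (a joint): how far the long bead at the sash's +x side stands proud of its seat, m: 0 is fully home, 0.006 to 0.010 at the start, 0.014 is pulled out. Slides straight along the sash's z, staying level wherever it is pressed; its clips resist with about 5 N all the way (a few N more if pressed fast) and it stays where it is left; at 0 it stops hard
- bead_long_n (a joint): how far the long bead at the sash's -x side stands proud of its seat, m: 0 is fully home, 0.006 to 0.010 at the start, 0.014 is pulled out. Slides straight along the sash's z, staying level wherever it is pressed; its clips resist with about 5 N all the way (a few N more if pressed fast) and it stays where it is left; at 0 it stops hard
- lathekin: bystander: flat wooden lathekin, 28 x 173 x 9 mm, lying loose beside a long side of the sash. Origin: centre of its underside
- glass_cutter: bystander: pencil-shaped glass cutter, 14 x 158 x 13 mm, lying loose beside the other long side. Origin: centre of its underside
- pencil: bystander: wooden pencil, 13 x 149 x 8 mm, lying loose on the bench to the right of the sash. Origin: centre of its underside

How it is judged:
On the way, in this order (a step that is already met when the one before it is completed fails the run):
1. both short beads are home (within 1.5 mm) while both long beads still stand proud (value of joint each of bead_short_p, bead_short_n below 0.0015 m and value of joint each of bead_long_p, bead_long_n above 0.0035 m), for 0.2 s.
2. both long beads are home too (within 1.5 mm) (value of joint each of bead_short_p, bead_short_n, bead_long_p, bead_long_n below 0.0015 m), for 0.2 s.
At the end, for the whole second after the job is handed in: all four beads within 1.5 mm of fully home; the sash at rest, flat on the bench and within 20 mm of where it lay; lathekin, glass cutter and pencil within 20 mm of where they lay (all of step 2 and linear speed of sash below 0.01 m/s and angle between sash's own z axis and vertical below 0.03 rad and height (world z) of sash below 0.006 m and distance of each of sash, lathekin, glass_cutter, pencil from where it was at the start of the episode below 0.02 m); the robot touches nothing.
It fails at once if a long bead is pressed in (less than 3.5 mm proud) before both short beads are home (value of joint any of bead_short_p, bead_short_n above 0.002 m and value of joint any of bead_long_p, bead_long_n below 0.0035 m).
It fails at once if a bead is pressed hard or pinched (more than 40 N) (contact force between the fingers and bead_short_p above 40 N or contact force between the fingers and bead_short_n above 40 N or contact force between the fingers and bead_long_p above 40 N or contact force between the fingers and bead_long_n above 40 N).
It fails at once if the glass is pressed (more than 5 N) (contact force between any of the fingers, the arm and pane above 5 N).
It fails at once if the sash is lifted or shoved more than 20 mm, or a bead pulled up out of its groove (value of joint any of bead_short_p, bead_short_n, bead_long_p, bead_long_n above 0.0125 m or height (world z) of sash above 0.012 m or distance of sash from where it was at the start of the episode above 0.02 m).
It fails at once if the lathekin, glass cutter or pencil is lifted or moved more than 20 mm (distance of any of lathekin, glass_cutter, pencil from where it was at the start of the episode above 0.02 m).
It also fails if it takes over 54 s, if anything falls off the work surface, if the arm or the gripper's body presses on something with over 40 N, if the wrist force passes 120 N, or if a joint passes its speed limit or range.

## Robot

A 6-joint arm with a two-finger parallel gripper is mounted at the origin on the work surface; the furniture and walls round the work are solid. World frame = base frame: x ahead of the robot, y to its left, z up, the work surface at z = 0. Lengths are in m, angles in rad, forces in N, time in s.
With the tool pointing down it reaches from about 0.275 to 0.725 m from the base axis. Payload 15.9 kg.
Tool frame: the origin (TCP) lies at the very end of the fingers, on their centre line; the grasp point (between the pads) lies bot.grip_depth behind it (bot.grip_depth is the distance from the TCP to the grasp point, in m); z points along the fingers, y is the line along which they close (so a half turn about z gives the same grasp; the last joint's range is limited). The gripper opens to 85 mm and grips with 20 to 120 N. Pads are 22 mm wide; open, the fingers measure 114 mm over their backs; the gripper's body (76 mm by 85 mm) begins 54 mm behind the grasp point. The pads swing forward as they close: fully open they stand 13 mm farther back than shut.
Start: joints at [-1.136, 0.213, -0.034, 1.323, 0, 1.571], TCP at [0.211, -0.453, 0.198] pointing down, gripper open.
Joint ranges: [-2.98, 2.98], [-0.74, 1.72], [-1.14, 1.35], [-2.1, 2.04], [-1.57, 1.44], [-3.14, 3.14]. Speed limits (rad/s): [1.89, 1.89, 2.39, 2.57, 3.14, 3.14].

## Interface

Orientations are given as a unit quaternion [x, y, z, w].
In Python, from plant import telemetry, imaging, job, bot gives the robot as it stands.
- The arm moves only by the tool carry_out, never from a script. Its arguments are lists of equal length, an entry for each row: "fingers": the finger opening in mm, from 0 to 85.4; "translation": the shift along the tool's x, y, z in mm, a list of three; "roll": the turn about the tool's z in rad. In form: {"fingers": [fingers, ...], "translation": [[x, y, z], ...], "roll": [roll, ...]}. A call has 1 to 20 rows; each row shifts and turns the commanded pose from where the row before left it, along the tool's axes as they then stand; what a row does not reach is not made up. A row lasts 1/10 s, in which the tool goes at most 50 mm and 8.59 degrees, less where a joint would pass 70% of its speed; a pose out of reach is approached as far as the arm can. A call with a gripper value outside its range is refused whole. The fingers move at their own pace and stop on an object; "squeeze" is the grip in N (left out, the last holds). Time passes only in rows, so rows that do not move let the fingers close. It gives the time, the measured TCP pose, the force, the opening and the grip force at its end, in the units of the state.
- telemetry.sense(): the state, without advancing time (a new reading comes with each control period).
- imaging.read_camera(name): name is "scene" or "top"; returns a dict with "image" (400x640x3 uint8, red, green, blue), "mtx" (3x3 intrinsics, pixels), "cam_to_world" (4x4, takes a point from camera to world coordinates). Camera axes: x right, y down, z forward; pixel columns grow to the right and rows downward; lengths in m; the calibration is good to about 2 mm. A picture is of the moment at which its call begins. There is no depth.
- job.finish_job(): hands the job in; it is judged then, once.
The state is a dict: "time_s": time; "joints": joint angles; "dq": joint speeds; "joint_efforts": joint torques, N m; "eef_pos": TCP position; "ee_rot": TCP orientation; "ft_force": force on the tool from outside, world axes, zero at the start; "torque": the same for the moment, N m; "gripper_width": opening from 0.0 (shut) to 1.0 (fully open); "finger_force": force on a finger pad.
Only numpy, scipy, OpenCV 4.12 (cv2) and the standard library are available. Lean on these libraries where they do the work, as an engineer would, in place of code of your own. Each camera call takes 0.05 s, during which the arm holds its last target. There are 200 camera calls.

## Working session

There is one attempt and no reset: what is moved stays moved. The work goes in short steps, Python scripts to look and compute and a tool call to move; the robot and the scene stay as the last step left them, time stands still between calls to the robot, and variables do not carry over. Pictures are saved under pics/ and viewed, at most 10 in all, crops included, and the job is handed in when it is done.

Besides the shell and the picture viewer there is one more tool, called after "Request:" in YAML: its name, and indented under it one key for each argument. carry_out: Moves the arm, as the interface text tells. Its arguments: {"type":"object","properties":{"fingers":{"type":"array","items":{"type":"number"}},"translation":{"type":"array","items":{"type":"array","items":{"type":"number"}}},"roll":{"type":"array","items":{"type":"number"}},"squeeze":{"type":"number"}},"required":["fingers","translation","roll"]}

```bash
mkdir -p pics
python3 - <<'E'
from plant import telemetry, imaging, job, bot
import cv2,numpy as np
print(telemetry.sense(), bot.grip_depth)
for n in("top","scene"):
    r=imaging.read_camera(n); cv2.imwrite(f"pics/{n}0.png",r["image"][:,:,::-1]); np.savez(f"{n}0.npz",**r)
    print(n,r["mtx"].tolist(),r["cam_to_world"].round(4).tolist())
E
```

```text
{'time_s': 0.0, 'joints': array([-1.13597935e+00,  2.13330323e-01, -3.50405061e-02,  1.32352038e+00,
       -2.62351482e-05,  1.57083957e+00]), 'dq': array([ 1.08910719e-03, -5.02698139e-05,  4.38180266e-04,  7.14339882e-04,
       -7.63868187e-04, -1.61950126e-04]), 'joint_efforts': array([ 4.87930140e-05, -6.86165500e+01,  4.87118268e+01,  1.75608520e-02,
        2.40653771e-04,  6.32059994e-06]), 'eef_pos': array([ 0.21045478, -0.45313482,  0.19763648]), 'ee_rot': array([ 9.76464232e-01,  2.15678704e-01, -1.30903203e-04, -5.31721740e-04]), 'ft_force': array([-0.06696192, -0.95801485,  0.04117695]), 'torque': array([-0.00079374,  0.00316449,  0.06315116]), 'finger_force': 0.0, 'gripper_width': 1.0011171371669496} 0.0187
top [[461.6042755728408, 0.0, 321.16240327008245], [0.0, 461.6042755728408, 199.45327812713904], [0.0, 0.0, 1.0]] [[0.0035, -0.9875, 0.1574, 0.4013], [-0.9999, -0.0016, 0.0118, -0.0329], [-0.0114, -0.1575, -0.9875, 1.0523], [0.0, 0.0, 0.0, 1.0]]
scene [[467.87372905538564, 0.0, 320.40165210663685], [0.0, 467.87372905538564, 206.0980276628441], [0.0, 0.0, 1.0]] [[-0.6792, -0.3044, 0.6678, -0.1248], [-0.7339, 0.2741, -0.6215, 0.6261], [0.0061, -0.9123, -0.4095, 0.4809], [0.0, 0.0, 0.0, 1.0]]
```

View pics/top0.png

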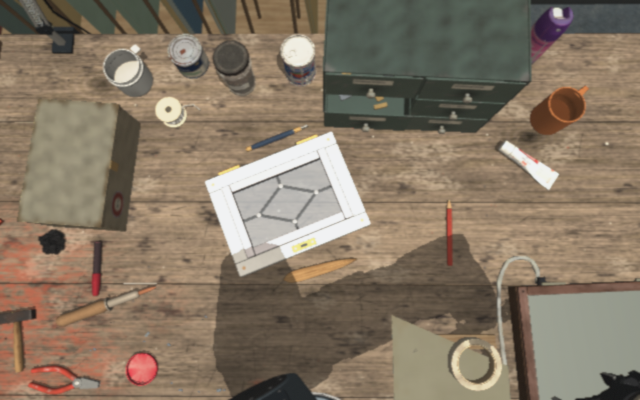

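View pics/scene0.png

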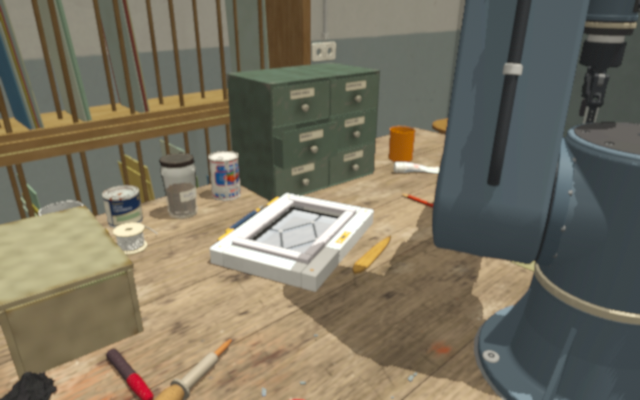

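The top view shows the sash with corners near (206,183), (331,133), (369,221) and (241,275). The cutter lies above it, the lathekin below it and the pencil at (450,235). In the scene view the sash is at (295,240).

```bash
cat > h.py <<'E'
import numpy as np,cv2
def ray(r,uv,z):
    uv=np.atleast_2d(np.float64(uv)); K=r["mtx"];T=r["cam_to_world"]
    d=np.c_[uv,np.ones(len(uv))]@np.linalg.inv(K).T@T[:3,:3].T
    o=T[:3,3]; return o+d*((z-o[2])/d[:,2])[:,None]
def proj(r,P):
    T=np.linalg.inv(r["cam_to_world"]);q=np.atleast_2d(P)@T[:3,:3].T+T[:3,3]
    q=q@r["mtx"].T; return q[:,:2]/q[:,2:]
E
python3 - <<'E'
from h import *
r=np.load("top0.npz");im=np.ascontiguousarray(r["image"][:,:,::-1]);hsv=cv2.cvtColor(im,cv2.COLOR_BGR2HSV)
m=((hsv[...,1]<40)&(hsv[...,2]>185)).astype(np.uint8); m[:, :190]=0;m[:,385:]=0;m[:125]=0;m[290:]=0
m=cv2.morphologyEx(m,cv2.MORPH_OPEN,np.ones((2,2)))
c=np.vstack([x for x in cv2.findContours(m,0,2)[0] if cv2.contourArea(x)>30])
h=cv2.convexHull(c).reshape(-1,2)
w=ray(r,h,.034)[:,:2]
R=cv2.minAreaRect((w*1000).astype(np.float32));print(R,cv2.boxPoints(R).tolist())
crop=cv2.resize(im[120:285,195:380],None,fx=4,fy=4,interpolation=cv2.INTER_CUBIC)[:600]
cv2.imwrite("pics/crop0.png",crop)
E
```

```text
((555.419189453125, 54.028717041015625), (230.62425231933594, 311.21209716796875), 22.189472198486328) [[389.8792724609375, 154.56057739257812], [507.4149169921875, -133.6031494140625], [720.9591064453125, -46.503143310546875], [603.4234619140625, 241.66058349609375]]
```

View pics/crop0.png

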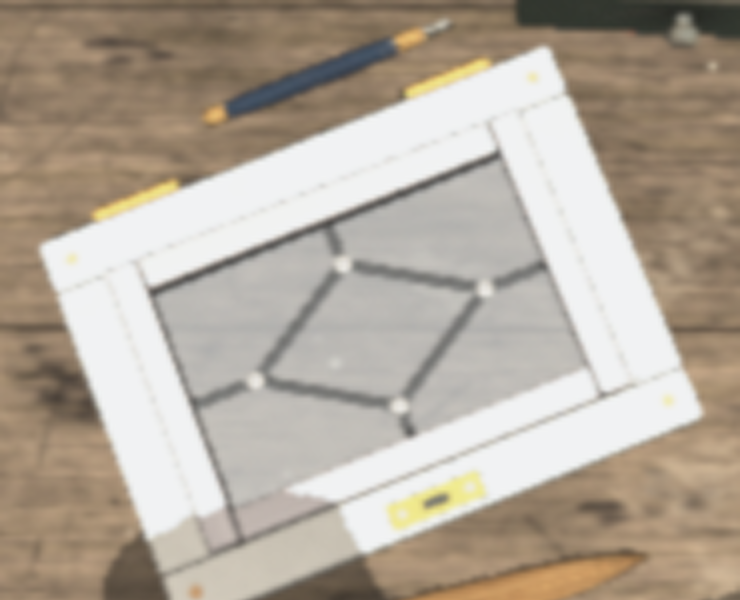

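The crop shows the sash rails, with bead joint lines just inside them. The fitted outline is 230.6 x 311.2 mm, against 230 x 310 given. The centre is (555, 54) mm, with sash x at 22.2°, so the tool needs only a +0.047 rad roll to line up. Next I'll approach above the -y short bead.

Request:
carry_out:
  fingers: [0,0,0,0,0,0,0,0,0,0,0,0,0,0,0,0,0,0]
  translation:
    - [0,0,0]
    - [34,-15,0]
    - [34,-15,0]
    - [34,-15,5]
    - [34,-15,8]
    - [34,-15,8]
    - [34,-15,8]
    - [34,-15,8]
    - [34,-15,8]
    - [34,-15,8]
    - [34,-15,8]
    - [34,-15,8]
    - [34,-15,8]
    - [34,-15,8]
    - [34,-15,8]
    - [34,-13,5]
    - [0,0,0]
    - [0,0,0]
  roll: [0.047,0,0,0,0,0,0,0,0,0,0,0,0,0,0,0,0,0]
  squeeze: 20

```text
time_s: 1.9
eef_pos: [0.5982, -0.0536, 0.0993]
ee_rot: [0.981, 0.193, -0.001, -0.0]
ft_force: [-1.1, -0.7, -0.1]
gripper_width: 0.0
finger_force: 0.0
```

```bash
cat > g.py <<'E'
from h import *
from plant import telemetry
def go():
    s=telemetry.sense();p=s["eef_pos"]*1e3;q=s["ee_rot"]
    from scipy.spatial.transform import Rotation as Ro
    M=Ro.from_quat(q).as_matrix()
    print("t",s["time_s"],"p",p.round(1),"F",s["ft_force"].round(1),"ang",np.degrees(np.arctan2(M[1,0],M[0,0])).round(2))
    C=np.array([555.4,54.0]);a=np.radians(22.19);u=np.array([np.cos(a),np.sin(a)]);v=np.array([-u[1],u[0]])
    for n,t in dict(sp=C+116*v,sn=C-116*v,lp=C+76*u,ln=C-76*u).items(): print(n,t.round(1),(M.T@np.r_[t-p[:2],36-p[2]]).round(1))
E
python3 - <<'E'
from g import *; go()
from plant import imaging
for n in("top","scene"):
    r=imaging.read_camera(n);im=r["image"][:,:,::-1]
    if n=="top": im=im[110:290,190:390]
    else: im=im[140:320,190:390]
    cv2.imwrite(f"pics/{n}1.png",cv2.resize(im,None,fx=2,fy=2,interpolation=cv2.INTER_CUBIC))
a=np.hstack([cv2.imread("pics/top1.png"),cv2.imread("pics/scene1.png")]);cv2.imwrite("pics/both1.png",a)
E
```

```text
t 1.9 p [598.2 -53.6  99.3] F [-1.1 -0.7 -0.1] ang 22.29
sp [511.6 161.4] [   1.5 -231.8   63.5]
sn [599.2 -53.4] [ 1.1  0.2 63.3]
lp [625.8  82.7] [  77.3 -115.6   63.3]
ln [485.   25.3] [ -74.7 -115.9   63.5]
```

View pics/both1.png

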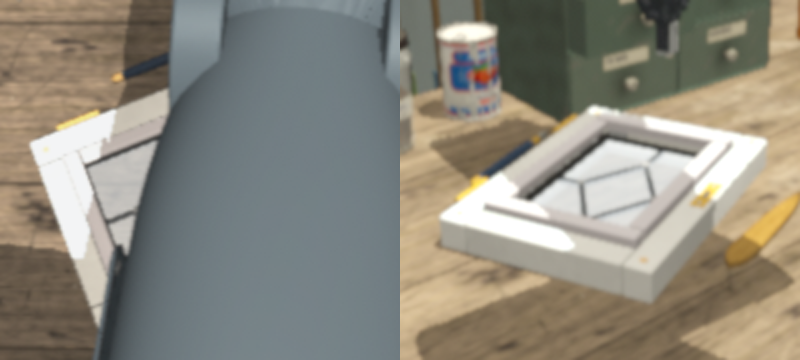

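The top view is blocked by the arm. In the scene crop the closed fingertips hover at about (667,50), and the raised bead ring is visible. The TCP is within 1 mm of the bead's middle, so I'm descending.

Request:
carry_out:
  fingers: [0,0,0,0,0,0,0,0,0,0,0,0,0,0,0,0,0,0,0]
  translation:
    - [1,-2,10]
    - [0,0,15]
    - [0,0,15]
    - [0,0,8]
    - [0,0,3]
    - [0,0,1]
    - [0,0,1]
    - [0,0,1]
    - [0,0,1]
    - [0,0,1]
    - [0,0,1]
    - [0,0,1]
    - [0,0,1]
    - [0,0,1]
    - [0,0,1]
    - [0,0,1]
    - [0,0,0.5]
    - [0,0,0]
    - [0,0,0]
  roll: [0,0,0,0,0,0,0,0,0,0,0,0,0,0,0,0,0,0,0]

```text
time_s: 3.9
eef_pos: [0.5986, -0.0519, 0.0376]
ee_rot: [0.981, 0.193, 0.0, -0.0]
ft_force: [-0.3, 0.6, -0.6]
gripper_width: -0.002
finger_force: 0.0
```

Request:
carry_out:
  fingers: [0,0]
  translation:
    - [0,0,0.6]
    - [0,0,0.6]
  roll: [0,0]

```text
time_s: 4.1
eef_pos: [0.5986, -0.0519, 0.0364]
ee_rot: [0.981, 0.193, 0.0, 0.0]
ft_force: [0.4, 0.1, 0.4]
gripper_width: 0.004
finger_force: 0.0
```

Run:
```python
from g import *; go()
from plant import imaging
im=imaging.read_camera("scene")["image"][:,:,::-1][140:300,190:400]
cv2.imwrite("pics/s2.png",cv2.resize(im,None,fx=3.7,fy=3.7,interpolation=cv2.INTER_CUBIC))
```

```text
t 4.1 p [598.6 -51.9  36.4] F [0.4 0.1 0.4] ang 22.22
sp [511.6 161.4] [ 1.000e-01 -2.304e+02  4.000e-01]
sn [599.2 -53.4] [-0.   1.6  0.4]
lp [625.8  82.7] [  76.1 -114.4    0.4]
ln [485.   25.3] [ -75.9 -114.4    0.4]
```

View pics/s2.png

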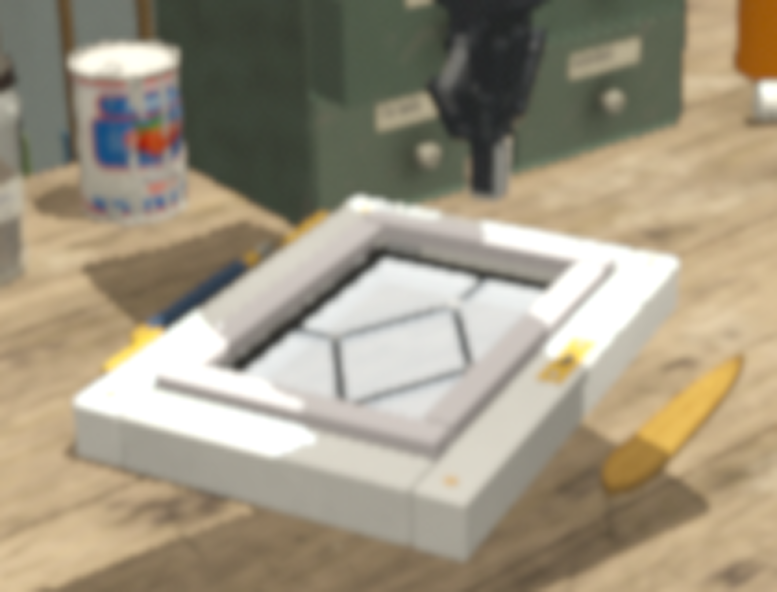

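The fingertip end at crop (490,195) sits clear of the far bead at (530,245), although the TCP reads 36 mm. I'll check both against the projection.

Run:
```python
from g import *
r=np.load("scene0.npz");t=np.load("top0.npz")
f=lambda q:(q-[190,140])*3.7
p=telemetry.sense()["eef_pos"]
print("tcp proj",f(proj(r,p)))
C=np.array([.5554,.054]);a=np.radians(22.19);u=np.array([np.cos(a),np.sin(a)]);v=np.array([-u[1],u[0]])
for z in(0,.034):
  P=np.array([np.r_[C+sx*.115*u+sy*.155*v,z] for sx,sy in((1,1),(1,-1),(-1,-1),(-1,1))])
  print(z,f(proj(r,P)).round().tolist())
px=np.array([[490,195]])/3.7+[190,140]
for z in(.036,.06,.08,.1): print(z,ray(r,px,z))
# sash corners seen in scene view (crop px): far-left, right, near, left top corners
px=np.array([[355,198],[680,262],[470,505],[75,402]])/3.7+[190,140]
for z in (.034,.05,.07):
  w=ray(r,px,z)[:,:2]*1e3; print(z,w.round().tolist(),[np.linalg.norm(w[i]-w[(i+1)%4]).round() for i in range(4)],w.mean(0).round(1))
```

```text
tcp proj [[488.212873  244.0699511]]
0 [[79.0, 454.0], [360.0, 241.0], [680.0, 305.0], [469.0, 561.0]]
0.034 [[74.0, 398.0], [358.0, 194.0], [683.0, 256.0], [469.0, 501.0]]
0.036 [[ 0.65700808 -0.10800949  0.036     ]]
0.06 [[ 0.614839   -0.06841153  0.06      ]]
0.08 [[ 0.5796981  -0.03541324  0.08      ]]
0.1 [[ 0.5445572  -0.00241495  0.1       ]]
0.034 [[717.0, -40.0], [503.0, -125.0], [388.0, 156.0], [599.0, 243.0]] [np.float64(230.0), np.float64(304.0), np.float64(228.0), np.float64(307.0)] [551.8  58.3]
0.05 [[687.0, -17.0], [481.0, -98.0], [369.0, 173.0], [573.0, 256.0]] [np.float64(222.0), np.float64(293.0), np.float64(220.0), np.float64(296.0)] [527.6  78.7]
0.07 [[649.0, 13.0], [453.0, -64.0], [346.0, 194.0], [541.0, 273.0]] [np.float64(212.0), np.float64(279.0), np.float64(210.0), np.float64(282.0)] [497.3 104.1]
```

Run:
```python
from g import *
r=np.load("scene0.npz");t=np.load("top0.npz")
p=np.array([.2105,-.4531,.1976])
for dz in(0,.013,.033,.046):print(dz,proj(r,p+[0,0,dz]),proj(t,p+[0,0,dz]))
px=np.array([[323.5,166.]])
print(ray(r,px,.0993+.033),ray(r,px,.0993), proj(r,[.5982,-.0536,.0993]))
a=r["image"][60:160,540:640,::-1];b=t["image"][300:400,480:640,::-1]
h=lambda i:cv2.resize(i,(int(i.shape[1]*3),300),interpolation=cv2.INTER_CUBIC)
cv2.imwrite("pics/st.png",np.hstack([h(a),h(b)]))
```

```text
0 [[580.82749873 141.59976768]] [[566.10005434 384.16653414]]
0.013 [[582.24363606 135.73908886]] [[569.96351373 385.95794109]]
0.033 [[584.45183513 126.60046562]] [[576.15677203 388.82962806]]
0.046 [[585.9067211  120.57942572]] [[580.35419533 390.77588723]]
[[ 0.60075338 -0.05777334  0.1323    ]] [[ 0.66942661 -0.12250445  0.0993    ]] [[322.79840326 180.46296323]]
```

View pics/st.png

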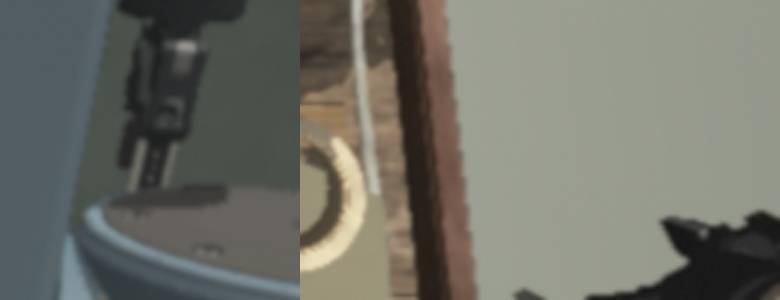

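In the top crop the open fingertips are at about (553,397) and (602,373), with their midpoint near (577,385). Both views therefore put the real fingertips about 33 mm above the reported TCP, with xy correct. No force at 36 mm agrees with this. I'll creep down and watch the force.

Request:
carry_out:
  fingers: [0,0,0,0,0,0,0,0,0,0]
  translation:
    - [0,0,3]
    - [0,0,3]
    - [0,0,3]
    - [0,0,3]
    - [0,0,3]
    - [0,0,2]
    - [0,0,1]
    - [0,0,1]
    - [0,0,1]
    - [0,0,1]
  roll: [0,0,0,0,0,0,0,0,0,0]

```text
time_s: 5.15
eef_pos: [0.5986, -0.052, 0.0154]
ee_rot: [0.981, 0.193, 0.0, 0.0]
ft_force: [-1.0, 0.9, 0.4]
gripper_width: 0.001
finger_force: 0.0
```

Request:
carry_out:
  fingers: [0,0,0,0]
  translation:
    - [0,0,1]
    - [0,0,1]
    - [0,0,1]
    - [0,0,1]
  roll: [0,0,0,0]

```text
time_s: 5.55
eef_pos: [0.5986, -0.0519, 0.0115]
ee_rot: [0.981, 0.193, 0.0, 0.0]
ft_force: [-0.9, -0.4, 4.8]
gripper_width: -0.0
finger_force: 2.4
```

Request:
carry_out:
  fingers: [0,0,0]
  translation:
    - [0,0,1]
    - [0,0,1]
    - [0,0,1]
  roll: [0,0,0]

```text
time_s: 5.85
eef_pos: [0.5986, -0.0519, 0.0084]
ee_rot: [0.981, 0.193, 0.0, 0.0]
ft_force: [-2.2, 0.2, 5.1]
gripper_width: -0.006
finger_force: 2.4
```

Contact at about 5 N, as predicted. I'll continue until the force rises at the hard stop.

Request:
carry_out:
  fingers: [0,0,0]
  translation:
    - [0,0,1]
    - [0,0,1]
    - [0,0,0.5]
  roll: [0,0,0]

```text
time_s: 6.15
eef_pos: [0.5986, -0.0519, 0.0058]
ee_rot: [0.981, 0.193, 0.0, 0.0]
ft_force: [-1.3, -0.3, 4.8]
gripper_width: -0.002
finger_force: 2.3
```

Request:
carry_out:
  fingers: [0]
  translation:
    - [0,0,0.5]
  roll: [0]

```text
time_s: 6.25
eef_pos: [0.5986, -0.052, 0.0053]
ee_rot: [0.981, 0.193, -0.0, -0.0]
ft_force: [-1.7, -0.7, 4.6]
gripper_width: 0.001
finger_force: 2.3
```

Request:
carry_out:
  fingers: [0]
  translation:
    - [0,0,0.5]
  roll: [0]

```text
time_s: 6.35
eef_pos: [0.5986, -0.052, 0.0049]
ee_rot: [0.981, 0.193, 0.0, 0.0]
ft_force: [-1.5, -0.2, 4.8]
gripper_width: 0.002
finger_force: 2.3
```

Request:
carry_out:
  fingers: [0]
  translation:
    - [0,0,0.5]
  roll: [0]

```text
time_s: 6.45
eef_pos: [0.5986, -0.052, 0.0044]
ee_rot: [0.981, 0.193, 0.0, 0.0]
ft_force: [-2.0, -0.5, 4.9]
gripper_width: -0.004
finger_force: 2.3
```

Request:
carry_out:
  fingers: [0]
  translation:
    - [0,0,0.4]
  roll: [0]

```text
time_s: 6.55
eef_pos: [0.5986, -0.0519, 0.004]
ee_rot: [0.981, 0.193, 0.0, -0.0]
ft_force: [-1.4, 0.1, 3.8]
gripper_width: -0.001
finger_force: 2.3
```

Request:
carry_out:
  fingers: [0]
  translation:
    - [0,0,0.4]
  roll: [0]

```text
time_s: 6.65
eef_pos: [0.5986, -0.052, 0.0036]
ee_rot: [0.981, 0.193, 0.0, 0.0]
ft_force: [-1.1, 0.3, 4.9]
gripper_width: -0.002
finger_force: 2.3
```

Request:
carry_out:
  fingers: [0]
  translation:
    - [0,0,0.4]
  roll: [0]

```text
time_s: 6.75
eef_pos: [0.5986, -0.0519, 0.0032]
ee_rot: [0.981, 0.193, 0.0, 0.0]
ft_force: [-0.6, 0.2, 3.7]
gripper_width: 0.0
finger_force: 2.3
```

Request:
carry_out:
  fingers: [0]
  translation:
    - [0,0,0.4]
  roll: [0]

```text
time_s: 6.85
eef_pos: [0.5986, -0.0519, 0.0028]
ee_rot: [0.981, 0.193, 0.0, -0.0]
ft_force: [-2.7, 0.1, 9.1]
gripper_width: -0.005
finger_force: 4.9
```

Request:
carry_out:
  fingers: [0]
  translation:
    - [0,0,0.4]
  roll: [0]

```text
time_s: 6.95
eef_pos: [0.5987, -0.052, 0.0027]
ee_rot: [0.981, 0.193, 0.0, 0.0]
ft_force: [-5.3, -0.5, 15.1]
gripper_width: -0.003
finger_force: 7.6
```

The hard stop is at a reported z of 2.8 mm, so the -y short bead is home. Lift, cross to the +y short bead and press.

Request:
carry_out:
  fingers: [0,0,0,0,0,0,0,0,0,0,0,0,0,0,0]
  translation:
    - [0,0,-8]
    - [0,0,-12]
    - [0,0,-5]
    - [0,-19,0]
    - [0,-19,0]
    - [0,-19,0]
    - [0,-19,0]
    - [0,-19,0]
    - [0,-19,0]
    - [0,-19,0]
    - [0,-19,0]
    - [0,-19,0]
    - [0,-19,0]
    - [0,-19,0]
    - [0,-19,0]
  roll: [0,0,0,0,0,0,0,0,0,0,0,0,0,0,0]

```text
time_s: 8.45
eef_pos: [0.5108, 0.1608, 0.0272]
ee_rot: [0.981, 0.193, -0.0, -0.0]
ft_force: [-0.6, -0.0, 0.3]
gripper_width: 0.002
finger_force: 0.0
```

```bash
python3 -c "from g import *; go()"
```

```text
t 8.45 p [510.8 160.8  27.2] F [-0.6 -0.   0.3] ang 22.27
sp [511.6 161.4] [ 0.9 -0.3 -8.8]
sn [599.2 -53.4] [  0.6 231.7  -8.9]
lp [625.8  82.7] [ 76.8 115.8  -8.9]
ln [485.   25.3] [-75.2 115.6  -8.8]
```

Move 2 mm inward, then down to 14 mm and slowly to 3.6 mm.

Request:
carry_out:
  fingers: [0,0,0,0,0,0,0,0,0,0,0,0,0,0,0,0,0]
  translation:
    - [1,2,5]
    - [0,0,5]
    - [0,0,3]
    - [0,0,0.8]
    - [0,0,0.8]
    - [0,0,0.8]
    - [0,0,0.8]
    - [0,0,0.8]
    - [0,0,0.8]
    - [0,0,0.8]
    - [0,0,0.8]
    - [0,0,0.8]
    - [0,0,0.8]
    - [0,0,0.8]
    - [0,0,0.8]
    - [0,0,0.8]
    - [0,0,0.4]
  roll: [0,0,0,0,0,0,0,0,0,0,0,0,0,0,0,0,0]

```text
time_s: 10.15
eef_pos: [0.5141, 0.1576, 0.0035]
ee_rot: [0.981, 0.193, 0.0, 0.0]
ft_force: [0.5, -2.6, 4.4]
gripper_width: 0.001
finger_force: 2.3
```

Request:
carry_out:
  fingers: [0]
  translation:
    - [0,0,0.4]
  roll: [0]

```text
time_s: 10.25
eef_pos: [0.5141, 0.1576, 0.0032]
ee_rot: [0.981, 0.193, 0.0, 0.0]
ft_force: [1.5, -3.0, 4.9]
gripper_width: -0.001
finger_force: 2.3
```

Request:
carry_out:
  fingers: [0]
  translation:
    - [0,0,0.4]
  roll: [0]

```text
time_s: 10.35
eef_pos: [0.5141, 0.1576, 0.0028]
ee_rot: [0.981, 0.193, 0.0, 0.0]
ft_force: [0.8, -2.9, 7.1]
gripper_width: 0.001
finger_force: 3.6
```

Request:
carry_out:
  fingers: [0]
  translation:
    - [0,0,0.3]
  roll: [0]

```text
time_s: 10.45
eef_pos: [0.5142, 0.1577, 0.0027]
ee_rot: [0.981, 0.193, 0.0, 0.0]
ft_force: [-0.8, -3.6, 13.9]
gripper_width: 0.004
finger_force: 6.6
```

Both short beads are home. Next is the -x long bead.

Request:
carry_out:
  fingers: [0,0,0,0,0,0,0,0,0,0,0,0,0,0]
  translation:
    - [0,0,0]
    - [0,0,0]
    - [0,0,-8]
    - [0,0,-12]
    - [0,0,-5]
    - [-11,15.9,0]
    - [-11,15.9,0]
    - [-11,15.9,0]
    - [-11,15.9,0]
    - [-11,15.9,0]
    - [-11,15.9,0]
    - [-11,15.9,0]
    - [0,0,0]
    - [0,0,0]
  roll: [0,0,0,0,0,0,0,0,0,0,0,0,0,0]

```text
time_s: 11.85
eef_pos: [0.4851, 0.0256, 0.0279]
ee_rot: [0.981, 0.192, 0.0, -0.0]
ft_force: [0.7, -0.9, 0.8]
gripper_width: 0.003
finger_force: 0.0
```

```bash
python3 -c "from g import *; go()"
```

```text
t 11.85 p [485.1  25.6  27.9] F [ 0.7 -0.9  0.8] ang 22.17
sp [511.6 161.4] [  75.8 -115.8   -8. ]
sn [599.2 -53.4] [ 75.9 116.2  -8.1]
lp [625.8  82.7] [151.8   0.2  -8. ]
ln [485.   25.3] [-0.2  0.2 -8.1]
```

Request:
carry_out:
  fingers: [0,0,0,0,0,0,0,0,0,0,0,0,0,0,0,0,0]
  translation:
    - [0,0,5]
    - [0,0,5]
    - [0,0,3]
    - [0,0,0.8]
    - [0,0,0.8]
    - [0,0,0.8]
    - [0,0,0.8]
    - [0,0,0.8]
    - [0,0,0.8]
    - [0,0,0.8]
    - [0,0,0.8]
    - [0,0,0.8]
    - [0,0,0.8]
    - [0,0,0.8]
    - [0,0,0.8]
    - [0,0,0.8]
    - [0,0,0.6]
  roll: [0,0,0,0,0,0,0,0,0,0,0,0,0,0,0,0,0]

```text
time_s: 13.55
eef_pos: [0.485, 0.0255, 0.0035]
ee_rot: [0.981, 0.193, 0.0, 0.0]
ft_force: [0.1, 1.2, 4.8]
gripper_width: 0.0
finger_force: 2.3
```

Request:
carry_out:
  fingers: [0]
  translation:
    - [0,0,0.4]
  roll: [0]

```text
time_s: 13.65
eef_pos: [0.485, 0.0255, 0.0031]
ee_rot: [0.981, 0.193, 0.0, -0.0]
ft_force: [0.7, -0.3, 4.2]
gripper_width: 0.0
finger_force: 2.3
```

Request:
carry_out:
  fingers: [0]
  translation:
    - [0,0,0.4]
  roll: [0]

```text
time_s: 13.75
eef_pos: [0.485, 0.0255, 0.0027]
ee_rot: [0.981, 0.193, 0.0, 0.0]
ft_force: [-1.8, 0.1, 12.4]
gripper_width: -0.002
finger_force: 6.2
```

Home. Now the +x long bead, 152 mm along tool x.

Request:
carry_out:
  fingers: [0,0,0,0,0,0,0,0,0,0,0,0,0]
  translation:
    - [0,0,-8]
    - [0,0,-12]
    - [0,0,-5]
    - [19,0,0]
    - [19,0,0]
    - [19,0,0]
    - [19,0,0]
    - [19,0,0]
    - [19,0,0]
    - [19,0,0]
    - [19,0,0]
    - [0,0,0]
    - [0,0,0]
  roll: [0,0,0,0,0,0,0,0,0,0,0,0,0]

```text
time_s: 15.05
eef_pos: [0.6253, 0.0829, 0.0277]
ee_rot: [0.981, 0.193, -0.0, 0.0]
ft_force: [0.3, -0.5, 0.9]
gripper_width: 0.002
finger_force: 0.0
```

```bash
python3 -c "from g import *; go()"
```

```text
t 15.05 p [625.3  82.9  27.7] F [ 0.3 -0.5  0.9] ang 22.23
sp [511.6 161.4] [ -75.6 -115.7   -8.2]
sn [599.2 -53.4] [-75.8 116.3  -8.2]
lp [625.8  82.7] [ 0.3  0.4 -8.3]
ln [485.   25.3] [-151.7    0.3   -8.2]
```

Request:
carry_out:
  fingers: [0,0,0,0,0,0,0,0,0,0,0,0,0,0,0,0,0]
  translation:
    - [0,0,5]
    - [0,0,5]
    - [0,0,3]
    - [0,0,0.8]
    - [0,0,0.8]
    - [0,0,0.8]
    - [0,0,0.8]
    - [0,0,0.8]
    - [0,0,0.8]
    - [0,0,0.8]
    - [0,0,0.8]
    - [0,0,0.8]
    - [0,0,0.8]
    - [0,0,0.8]
    - [0,0,0.8]
    - [0,0,0.8]
    - [0,0,0.6]
  roll: [0,0,0,0,0,0,0,0,0,0,0,0,0,0,0,0,0]

```text
time_s: 16.75
eef_pos: [0.6256, 0.083, 0.0036]
ee_rot: [0.981, 0.193, 0.0, 0.0]
ft_force: [-0.4, -0.3, 5.8]
gripper_width: 0.003
finger_force: 2.3
```

Request:
carry_out:
  fingers: [0]
  translation:
    - [0,0,0.4]
  roll: [0]

```text
time_s: 16.85
eef_pos: [0.6256, 0.083, 0.0033]
ee_rot: [0.981, 0.193, 0.0, -0.0]
ft_force: [-1.1, 0.7, 3.8]
gripper_width: -0.002
finger_force: 2.3
```

Request:
carry_out:
  fingers: [0]
  translation:
    - [0,0,0.4]
  roll: [0]

```text
time_s: 16.95
eef_pos: [0.6256, 0.083, 0.0029]
ee_rot: [0.981, 0.193, 0.0, -0.0]
ft_force: [-0.7, -0.2, 4.4]
gripper_width: 0.003
finger_force: 2.3
```

Request:
carry_out:
  fingers: [0]
  translation:
    - [0,0,0.4]
  roll: [0]

```text
time_s: 17.05
eef_pos: [0.6257, 0.083, 0.0028]
ee_rot: [0.981, 0.193, 0.0, 0.0]
ft_force: [-3.3, -0.6, 12.2]
gripper_width: 0.0
finger_force: 6.5
```

Request:
carry_out:
  fingers: [0,0,0]
  translation:
    - [0,0,0.1]
    - [0,0,0]
    - [0,0,0]
  roll: [0,0,0]

```text
time_s: 17.35
eef_pos: [0.6257, 0.083, 0.0028]
ee_rot: [0.981, 0.193, 0.0, 0.0]
ft_force: [-3.9, -0.6, 10.0]
gripper_width: 0.002
finger_force: 4.9
```

Home. Lift clear and check.

Request:
carry_out:
  fingers: [0,0,0,0,0,0,0,0]
  translation:
    - [0,0,-8]
    - [0,0,-15]
    - [0,0,-25]
    - [0,0,-25]
    - [0,0,-25]
    - [0,0,-20]
    - [0,0,0]
    - [0,0,0]
  roll: [0,0,0,0,0,0,0,0]

```text
time_s: 18.15
eef_pos: [0.6257, 0.083, 0.1204]
ee_rot: [0.981, 0.193, 0.0, 0.0]
ft_force: [-0.0, 0.4, -0.4]
gripper_width: 0.001
finger_force: 0.0
```

Run:
```python
from g import *
from plant import imaging
print(telemetry.sense()["ft_force"])
im=imaging.read_camera("scene")["image"][:,:,::-1][140:300,190:400]
cv2.imwrite("pics/s3.png",cv2.resize(im,None,fx=3.7,fy=3.7,interpolation=cv2.INTER_CUBIC))
```

```text
[-0.02979673  0.35162445 -0.3885829 ]
```

View pics/s3.png

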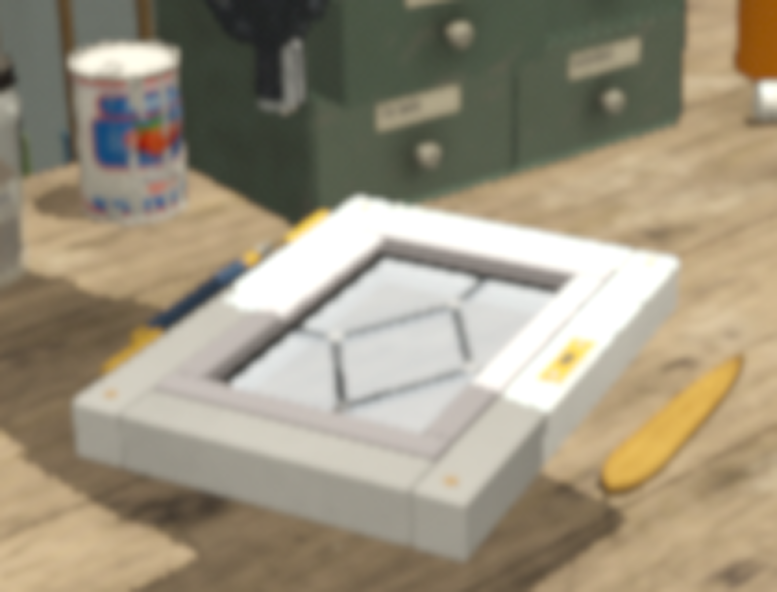

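The picture shows all four beads nearly level with the rails. The sash corners at (75,402), (680,262) and (470,505), the cutter and the lathekin are where they were, and the gripper is clear at (280,105).

```bash
python3 -c "
from plant import job
print(job.finish_job())"
```

```text
the job is handed in; nothing more can be done
None
```

I pressed all four beads to their hard stops, the two short ones first, with at most about 15 N read at the wrist; the sash, lathekin and cutter look unmoved in the last picture (the pencil was out of frame), and the job is handed in, though no verdict came back.

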